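Rinse the dripper's paper filter: brewing heat, gentle flow, hold the tap lever

TASK

Rinse the paper filter that stands ready under the hot-water dispenser: turn the dispenser's temperature dial so that its pointer stands at the diamond-shaped brewing mark and let go of it, then press the paddle of the tap lever down with the fingertips until the lever lies level (half its travel, a gentle flow; never push on towards full flow) and keep it there for at least three seconds. The tap springs shut when let go, so the program must finish while still holding the lever level; do not open the tap before the dial is set, and leave the cup, the dripper and everything else on the table where they stand.

Things in the scene. Friction and masses are not known exactly. Their poses are not given: they have to be found in the camera images.
- dispenser: hot-water dispenser, fixed: aluminium body 160 mm wide (y), head overhanging a black drip tray in front, clear tank behind. Origin on the table under it; x runs from its front (tray, lever paddle; robot side) back to the tank, y to its left, z up. It covers x -135 to +163 mm; its flat top deck is 228 mm above the table and carries the tap lever in front and the temperature dial behind it
- dial (a joint): temperature dial, rad, 0 to 2.5 between stops, growing clockwise from above; friction 0.035 N m, stays where left. At value v the pointer (white line on one half of the grip bar) is v clockwise from the dispenser's +y. White marks on the plate round it: short ticks at 0, 0.5, 1.0, 1.5, 2.5 and the 11 mm diamond at 2.0, second to last clockwise. Starts between 0.6 and 1.4
- dial_grip (a point): point on the dial's axis, 45 mm behind the dispenser's origin, 263 mm above the table. The dial: a round skirt 54 mm wide whose flat top is 240 mm above the table (keep the fingertips above it), and on it an upright grip bar 52 mm long, 12 mm thick, its top 267 mm above the table. The point turns with the dial: y along the bar to the pointer end, z up
- tap (a joint): angle of the tap lever, rad: 0 at rest (paddle end 0.22 rad up, shut), 0.22 level (half travel, gentle flow), 0.44 at the stop (full flow). Sprung upwards: pushing down on the paddle takes about 4 N to start, 7 N at level, 10 N at the stop. Pivot across y, 30 mm in front of the dispenser's origin, 252 mm up, between black cheeks; at level the arm's top is flush with the cheeks' tops (257 mm)
- lever: black tap lever on the deck's front: an arm 24 mm wide, 10 mm thick, and at its front end the finger paddle, 42 mm long, 44 mm wide, 12 mm thick, rubber pad on top. Origin on the pivot; the body's z is up and x parallel to the dispenser's only at joint 0 (the arm itself then rises 0.22 rad to the front)
- paddle_top (a point): middle of the paddle's upper face, where the fingertips press: 110 mm from the pivot. At rest 282 mm above the table, 136 mm in front of the dispenser's origin; at level 258 mm and 140 mm (24 mm lower)
- spout (a point): lower end of the water spout under the head, 68 mm in front of the dispenser's origin, 171 mm above the table
- cup: white ceramic cup, 80 mm wide, 70 mm high, standing on the drip tray under the spout; origin under its middle, z up
- dripper: white ceramic filter cone with its paper filter, on the cup's rim: flange 100 mm wide, 60 mm high in all, small handle at the side; origin in the middle of the flange's underside, z up
- syrup: tall amber glass bottle, 68 mm wide, 245 mm high, standing left of the dispenser; origin under its middle. Leave alone
- jar: round clip-top glass jar of sugar cubes, 86 mm wide, 94 mm high, right of the dispenser; origin under its middle. Leave alone
- mug: blue mug, 82 mm wide, 92 mm high, at the front left of the dispenser; origin under its middle. Leave alone
- spoon: steel spoon with a wooden handle, 140 mm long, lying at the front right of the dispenser. Leave alone
- jug: small steel milk jug, 72 mm wide, 80 mm high, right of the dispenser's tank; origin under its middle. Leave alone

How it is judged:
On the way, in this order (a step that is already met when the one before it is completed fails the run):
1. the dial's pointer stands at the diamond mark, at rest and let go, the tap still shut (value of joint dial between 1.84 and 2.16 rad and velocity of joint dial between -0.1 and 0.1 rad/s and contact force between the fingers and dispenser below 0.5 N and value of joint tap below 0.06 rad), for 0.2 s.
2. the lever is held level by the fingers on its paddle for three seconds, the dial still at the mark (value of joint tap between 0.16 and 0.28 rad and value of joint dial between 1.84 and 2.16 rad and contact force between the fingers and lever above 3.5 N), for 3 s.
At the end, for the whole second after the job is handed in: The program ends holding: the fingers press on the lever (more than 3.5 N) and keep the lever still and level (0.22 within 0.06 rad, 3.4 degrees), the dial is still at the diamond mark (2.0 within 0.16 rad, 9 degrees), and cup and dripper stand upright under the spout, within 20 mm of its axis (all of step 2 and velocity of joint tap between -0.1 and 0.1 rad/s and horizontal distance between each of cup, dripper and spout below 0.02 m and angle between each of cup, dripper's own z axis and vertical below 0.1 rad); the arm keeps its last pose, push and grip.
It fails at once if the tap pushed well past level, towards full flow (tap joint beyond 0.33) (value of joint tap above 0.33 rad).
It fails at once if the tap opened (tap joint beyond 0.08) while the dial is off the diamond mark (value of joint tap above 0.08 rad and not (value of joint dial between 1.84 and 2.16 rad)).
It fails at once if cup or dripper shifted by more than 12 mm (distance of any of cup, dripper from where it was at the start of the episode above 0.012 m).
It fails at once if something else on the table shifted by more than 20 mm (distance of any of syrup, jar, mug, spoon, jug from where it was at the start of the episode above 0.02 m).
It also fails if it takes over 48 s, if anything falls off the work surface, if the arm or the gripper's body presses on something with over 40 N, if the wrist force passes 120 N, or if a joint passes its speed limit or range.

ROBOT

A 6-joint arm with a two-finger parallel gripper is mounted at the origin on the work surface. World frame = base frame: x ahead of the robot, y to its left, z up, the work surface at z = 0. Lengths are in m, angles in rad, forces in N, time in s.
With the tool pointing down it reaches from about 0.25 to 0.725 m from the base axis. Payload 4 kg.
Tool frame: the origin (TCP) lies midway between the tips of the shut fingers; the grasp point (between the pads) lies 19 mm behind it; z points along the fingers, y is the direction in which the jaws open and shut (so a half turn about z gives the same grasp; the last joint's range is limited). The gripper opens to 85 mm and grips with 20 to 120 N. Pads are 22 mm wide; open, the fingers measure 114 mm over their backs; the gripper's body (76 mm by 85 mm) begins 54 mm behind the grasp point. The pads swing forward as they close: fully open they stand 13 mm farther back than shut.
Start: joints at [-1.349, 0.241, 0.005, 1.335, 0, 1.571], TCP at [0.11, -0.488, 0.231] pointing down, gripper open.
Joint ranges: [-2.72, 2.72], [-1.05, 1.87], [-1.09, 1.28], [-1.99, 2.15], [-1.42, 1.44], [-3.14, 3.14]. Speed limits (rad/s): [2.79, 2.79, 3.14, 3.14, 3.14, 3.14].

INTERFACE

Orientations are given as a unit quaternion [x, y, z, w].
In Python, from workcell import get_obs, camera, camera_model, job_done, masks_of gives the robot as it stands.
- The arm moves only by the tool jog_arm, never from a script. Its argument "deltas" is a list that holds one entry, the list of rows, each a list of 7 numbers: the shift along the tool's x, y, z in mm, then the turn, a rotation vector about the tool's x, y, z in degrees, then the finger opening in mm, from 0 to 85.4. A call has 1 to 5 rows; each row shifts and turns the pose as measured when the row begins, along the tool's axes as they then stand; what a row does not reach is not made up. A row lasts 1/10 s, in which the tool goes at most 50 mm and 8.59 degrees, less where a joint would pass 70% of its speed; a pose out of reach is approached as far as the arm can. A call with a gripper value outside its range is refused whole. The fingers move at their own pace and stop on an object; the grip force is fixed at half the most. Time passes only in rows, so rows that do not move let the fingers close. It gives the time, the measured TCP pose, the force and the opening at its end, in the units of the state.
- get_obs(): the state, without advancing time (a new reading comes with each control period).
- camera(name): name is "scene" or "top"; returns the picture (384x512x3 uint8, red, green, blue); there is no depth.
- camera_model(name): a dict with "fovy" (degrees; the focal length in pixels is half the picture's height over the tangent of half this angle, whatever the lens; pixels are square), "cx", "cy" (the principal point, pixels), "pose" (4x4, takes a point from camera to world coordinates). Camera axes: x right, y down, z forward; pixel columns grow to the right and rows downward; lengths in m; the calibration is good to about 2 mm. A picture is of the moment at which its call begins. camera_model takes no time and is no camera call.
- job_done(): hands the job in, once; it reports no verdict.
Trained networks look in the newest picture that a camera, given by its name, has taken for a name from the list of things; names that differ only in an ending like _2 or _b are one class to them, and where a whole thing is asked for, a point or a joint stands for the part that bears it (a point fixed in the world has none). Each returns a list of dicts, best first, with "conf" (0 to 1); they miss things now and then, are a little off and sometimes report something else, mostly with a low value. They report only what shows in the picture. A call takes as long as a camera call.
- masks_of(target, camera): "pixels" (384x512 bool, what is visible of it) and "at" ([column, row] in pixels, amid what is visible of it).
The state is a dict: "clock": time; "joint_pos": joint angles; "joint_vel": joint speeds; "tau": joint torques, N m; "eef_pos": TCP position; "tool_rot": TCP orientation; "ft_force": force on the tool from outside, world axes, zero at the start; "ft_torque": the same for the moment, N m; "grip_width": finger opening in m.
Only numpy, scipy, OpenCV 4.12 (cv2) and the standard library are available. Lean on these libraries where they do the work, as an engineer would, in place of code of your own. Each camera call takes 0.05 s, during which the arm holds its last target. There are 200 camera calls.

## Working session

There is one attempt and no reset: what is moved stays moved. The work goes in short steps, Python scripts to look and compute and a tool call to move; the robot and the scene stay as the last step left them, time stands still between calls to the robot, and variables do not carry over. Pictures are saved under pics/ and viewed, about 8 in all and at most 12, crops included, and the job is handed in when it is done.

Besides the shell and the picture viewer there is one more tool, called after "Request:" by a JSON object that holds its "method" and its "body", one argument or row to a line. jog_arm: Moves the arm, as the interface text tells. Its arguments: {"type":"object","properties":{"deltas":{"type":"array"}},"required":["deltas"]}

```bash
mkdir -p pics; cat > h.py <<'E'
import numpy as np, cv2
from workcell import *
def proj(n,P):
    m=camera_model(n);T=np.linalg.inv(np.array(m['pose']));p=T[:3,:3]@np.array(P,float)+T[:3,3]
    f=192/np.tan(np.radians(m['fovy'])/2);return np.array([m['cx']+f*p[0]/p[2],m['cy']+f*p[1]/p[2]])
def ray(n,uv):
    m=camera_model(n);T=np.array(m['pose']);f=192/np.tan(np.radians(m['fovy'])/2)
    return T[:3,3],T[:3,:3]@np.array([(uv[0]-m['cx'])/f,(uv[1]-m['cy'])/f,1.])
def atz(n,uv,z):
    o,d=ray(n,uv);return o+d*(z-o[2])/d[2]
def tri(a,b):
    A=[];B=[]
    for n,uv in (('scene',a),('top',b)):
        o,d=ray(n,uv);d=d/np.linalg.norm(d);M=np.eye(3)-np.outer(d,d);A.append(M);B.append(M@o)
    return np.linalg.lstsq(np.vstack(A),np.hstack(B),rcond=None)[0]
E
python3 - <<'E'
from h import *
np.set_printoptions(precision=3,suppress=True)
a={n:camera(n) for n in('scene','top')}
for n in a:
    cv2.imwrite(f'pics/{n}0.png',cv2.resize(a[n][:,:,::-1],(800,600),interpolation=cv2.INTER_CUBIC))
    m=camera_model(n);print(n,m['fovy'],m['cx'],m['cy'],np.array(m['pose']))
    for t in('dispenser','dial','lever','dripper','cup','syrup','jug'):
        print(t,[(round(r['conf'],2),np.round(r['at']),int(r['pixels'].sum())) for r in masks_of(t,n)[:2]])
o=get_obs();print(o['eef_pos'],o['tool_rot'],o['clock'])
E
```

```text
scene 47.944992919214215 249.3285460570602 189.6200492830065 [[ 0.812  0.389 -0.435  1.019]
 [ 0.584 -0.532  0.613 -0.609]
 [ 0.007 -0.752 -0.659  0.869]
 [ 0.     0.     0.     1.   ]]
dispenser [(0.89, array([281., 195.]), 11460), (0.51, array([174., 245.]), 420)]
dial [(0.98, array([290., 165.]), 440)]
lever [(0.96, array([235., 139.]), 548)]
dripper [(0.97, array([244., 197.]), 378), (0.36, array([287., 165.]), 418)]
cup [(0.58, array([245., 214.]), 258)]
syrup [(0.64, array([320., 151.]), 593)]
jug [(0.58, array([252., 275.]), 969), (0.22, array([283., 196.]), 11162)]
top 45.98944707593296 246.82718841796884 191.32515301281455 [[ 0.059 -0.976  0.211  0.318]
 [-0.998 -0.058  0.011  0.034]
 [ 0.001 -0.211 -0.977  1.353]
 [ 0.     0.     0.     1.   ]]
dispenser [(0.63, array([231., 183.]), 7157), (0.23, array([225., 224.]), 617)]
dial [(0.71, array([228., 163.]), 358), (0.47, array([231., 184.]), 7233)]
lever [(0.74, array([231., 224.]), 642), (0.33, array([228., 163.]), 348)]
dripper []
cup []
syrup [(0.62, array([166., 176.]), 800)]
jug [(0.67, array([292., 183.]), 464)]
[ 0.11  -0.488  0.231] [ 0.994  0.111 -0.     0.   ] 0.8
```

```bash
python3 - <<'E'
from h import *
s=cv2.imread('pics/scene0.png');t=cv2.imread('pics/top0.png')
k=800/512
def crop(im,u0,v0,w,h,W):
    c=im[int(v0*k):int((v0+h)*k),int(u0*k):int((u0+w)*k)];return cv2.resize(c,(400,600*1 if False else int(400*h/w)),interpolation=cv2.INTER_CUBIC)
a=crop(s,190,100,140,140,0);b=crop(t,160,110,140,140,0)
cv2.imwrite('pics/crop0.png',np.hstack([a,b]))
E
```

```text
(no output)
```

View pics/scene0.png

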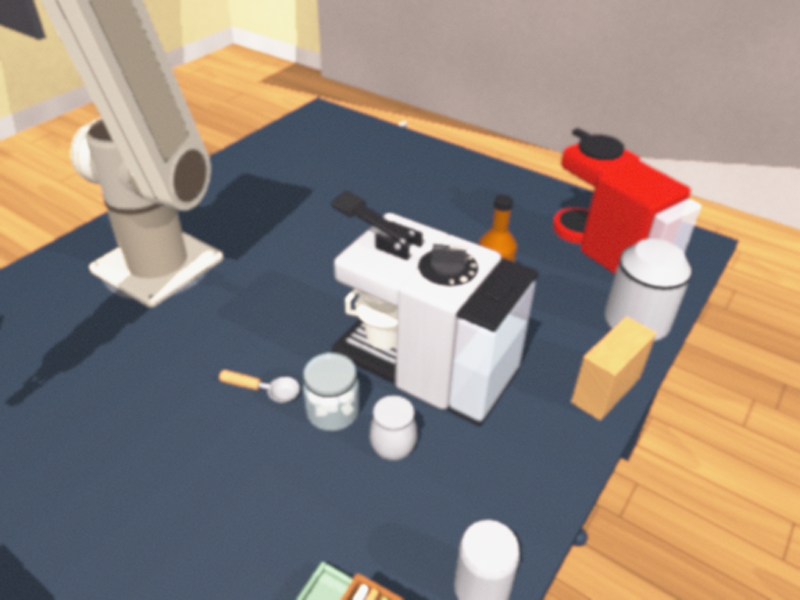

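View pics/crop0.png

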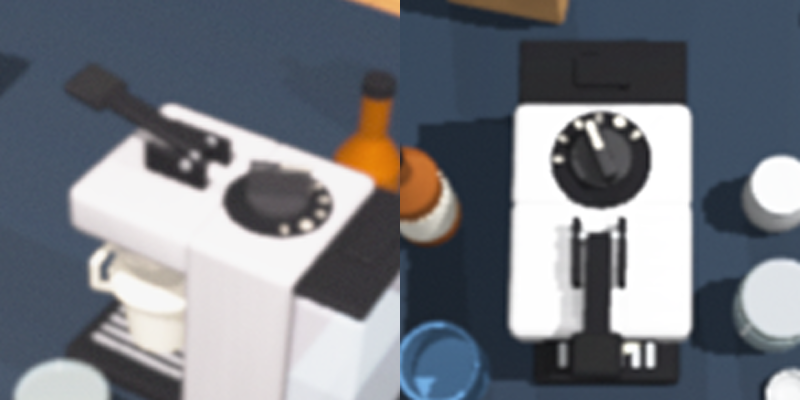

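The scene view shows the dispenser with its lever paddle towards the robot (about 345,203 in the 800 px picture) and its dial at (450,265). In the crop, the top view's dial centre is at (600,160), the pointer end near (594,128), the diamond at (620,122), and the paddle at (597,353).

```bash
python3 - <<'E'
from h import *
np.set_printoptions(precision=4,suppress=True)
c=lambda x,y:np.array([160+(x-400)*.35,110+y*.35])
t=cv2.imread('pics/top0.png');t=cv2.resize(t,(512,384),interpolation=cv2.INTER_AREA)
w=(t.min(2)>225).astype(np.uint8);w[:, :195]=0;w[:,275:]=0
n,l,st,_=cv2.connectedComponentsWithStats(w);i=1+st[1:,4].argmax();print(st[i])
ys,xs=np.nonzero(l==i);ok=(ys>148)&(ys<225)
L=[];R=[]
for r in range(150,222):
    q=xs[ys==r]
    if len(q):L.append(atz('top',(q.min()-.0,r),.228)[:2]);R.append(atz('top',(q.max()+.0,r),.228)[:2])
L=np.array(L);R=np.array(R)
pl=np.polyfit(L[:,0],L[:,1],1);pr=np.polyfit(R[:,0],R[:,1],1);print('sides',pl,pr,(L[:,1]-R[:,1]).mean())
yaw=np.arctan((pl[0]+pr[0])/2);print('yaw',yaw,'mid y at x=.5',(np.polyval(pl,.5)+np.polyval(pr,.5))/2)
d={n:masks_of('dial',n)[0]['at'] if 0 else None for n in('top',)}
print('dial', atz('top',c(601,160),.232),'paddle',atz('top',c(597,353),.282))
print('paddle tri',tri((345/k if 0 else 345*.64,203*.64),c(597,353)))
print('dial tri',tri((448*.64,262*.64),c(600,156)))
C=atz('top',c(600,156),.255)
for nm,p,z in(('ptr1',c(600,148),.267),('ptr2',c(590,125),.267),('dia',c(620,122),.23),('t0',c(558,158),.23),('t.5',c(566,138),.23),('t2.5',c(637,135),.23)):
    P=atz('top',p,z);print(nm,P)
E
```

```text
[ 199  147   62   80 2989]
sides [0.0509 0.1374] [ 0.0532 -0.0166] 0.15216694968055405
yaw 0.05200031124499164 mid y at x=.5 0.08646615692368377
dial [0.6234 0.0929 0.232 ] paddle [0.4439 0.0825 0.282 ]
paddle tri [0.4433 0.0816 0.2776]
dial tri [0.6267 0.0944 0.236 ]
ptr1 [0.6246 0.0927 0.267 ]
ptr2 [0.6449 0.1028 0.267 ]
dia [0.6605 0.0783 0.23  ]
t0 [0.6235 0.1318 0.23  ]
t.5 [0.6426 0.126  0.23  ]
t2.5 [0.6492 0.0621 0.23  ]
```

Request:
{"method": "jog_arm", "body": {
  "deltas": [
    [[0,0,-45,0,0,0,50],[0,0,-45,0,0,0,50],[38,-28,-10,0,0,0,50],[38,-28,0,0,0,0,50],[38,-28,0,0,0,0,50]]
  ]
}}

```text
clock: 1.3
eef_pos: [0.2022, -0.38, 0.3321]
tool_rot: [0.994, 0.105, 0.0, -0.004]
ft_force: [0.1, -0.3, -0.1]
grip_width: 0.0501
```

Request:
{"method": "jog_arm", "body": {
  "deltas": [
    [[38,-28,0,0,0,0,50],[38,-28,0,0,0,0,50],[38,-28,0,0,0,0,50],[38,-28,0,0,0,0,50],[38,-28,0,0,0,0,50]]
  ]
}}

```text
clock: 1.8
eef_pos: [0.3636, -0.1966, 0.3351]
tool_rot: [0.995, 0.103, 0.002, -0.001]
ft_force: [0.5, -1.3, -0.3]
grip_width: 0.0498
```

Request:
{"method": "jog_arm", "body": {
  "deltas": [
    [[38,-28,0,0,0,-3,50],[38,-28,0,0,0,-3,50],[38,-28,0,0,0,-3,50],[0,0,0,0,0,0,50]]
  ]
}}

```text
clock: 2.2
eef_pos: [0.4578, -0.0765, 0.3361]
tool_rot: [0.982, 0.188, 0.004, -0.001]
ft_force: [-0.4, -1.0, 0.3]
grip_width: 0.05
```

Request:
{"method": "jog_arm", "body": {
  "deltas": [
    [[40,-18,0,0,0,-1,50],[40,-18,0,0,0,-1,50],[40,-18,0,0,0,-1,50],[40,-18,0,0,0,-1,50],[40,-18,0,0,0,-1,50]]
  ]
}}

```text
clock: 2.7
eef_pos: [0.6065, 0.0863, 0.339]
tool_rot: [0.974, 0.228, 0.004, 0.001]
ft_force: [1.2, -1.2, 0.6]
grip_width: 0.05
```

```bash
cat >> h.py <<'E'
from scipy.spatial.transform import Rotation as Ro
def rem(P,yaw):
    o=get_obs();R=Ro.from_quat(o['tool_rot']);d=R.inv().apply(np.array(P)-o['eef_pos'])*1000
    T=Ro.from_quat([np.cos(yaw/2),np.sin(yaw/2),0,0])
    print('clock',round(o['clock'],2),'pos',o['eef_pos'],'shift',d.round(1),'turn',np.degrees((R.inv()*T).as_rotvec()).round(1),'F',o['ft_force'],'w',o['grip_width'])
E
python3 - <<'E'
from h import *
np.set_printoptions(precision=4,suppress=True)
rem([.624,.093,.245],.472)
t=camera('top');b=cv2.resize(t[90:230,170:300,::-1],(650,600*700//600-100),interpolation=cv2.INTER_CUBIC)
cv2.imwrite('pics/c1.png',b)
E
```

```text
clock 2.7 pos [0.6065 0.0863 0.339 ] shift [17.9  1.3 94.2] turn [ 0.3 -0.4 -0.7] F [ 1.1799 -1.193   0.6083] w 0.049984603918171326
```

Request:
{"method": "jog_arm", "body": {
  "deltas": [
    [[18,1,20,0,0,-1,50],[0,0,20,0,0,0,50],[0,0,10,0,0,0,50],[0,0,0,0,0,0,50]]
  ]
}}

```text
clock: 3.15
eef_pos: [0.6288, 0.0996, 0.2806]
tool_rot: [0.971, 0.24, 0.002, -0.0]
ft_force: [0.5, -0.0, -0.6]
grip_width: 0.05
```

```bash
python3 - <<'E'
from h import *
np.set_printoptions(precision=4,suppress=True)
rem([.624,.093,.245],.472)
s=camera('scene')[90:230,210:370,::-1]
cv2.imwrite('pics/c2.png',cv2.resize(s,(680,595),interpolation=cv2.INTER_CUBIC))
E
```

```text
clock 3.15 pos [0.6288 0.0996 0.2806] shift [-7.5  3.6 35.6] turn [ 0.  -0.2  0.8] F [ 0.4761 -0.0187 -0.6132] w 0.04996505411900706
```

View pics/c2.png

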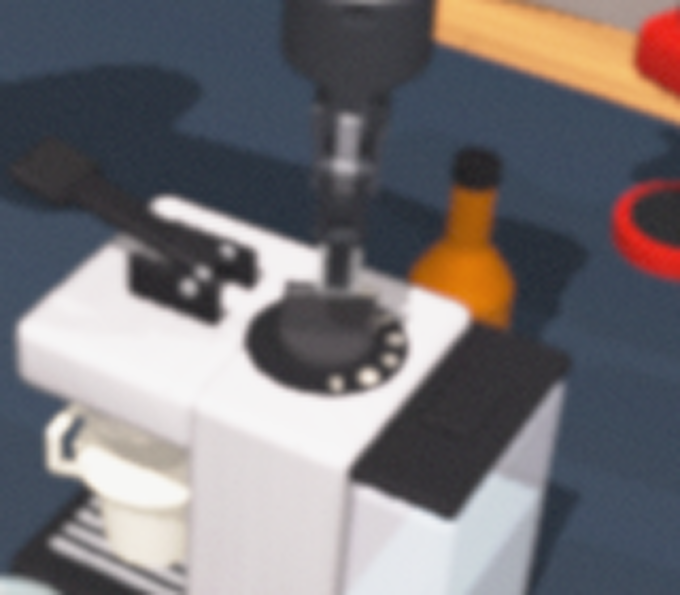

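The gripper hangs over the dial: the near finger is at (340,265) and the bar runs from (285,290) to (375,300). That matches the computed residual, so I go down and close.

Request:
{"method": "jog_arm", "body": {
  "deltas": [
    [[-8,4,10,0,0,0,50],[0,0,12,0,0,0,50],[0,0,8,0,0,0,50],[0,0,4,0,0,0,50],[0,0,0,0,0,0,50]]
  ]
}}

```text
clock: 3.7
eef_pos: [0.6248, 0.0891, 0.2546]
tool_rot: [0.971, 0.238, 0.008, 0.001]
ft_force: [-0.3, 0.3, 1.1]
grip_width: 0.0502
```

```bash
python3 - <<'E'
from h import *
np.set_printoptions(precision=4,suppress=True)
rem([.624,.093,.2455],.472)
E
```

```text
clock 3.7 pos [0.6248 0.0891 0.2546] shift [ 1.  -3.9  9.1] turn [ 0.3 -0.9  0.5] F [-0.2632  0.285   1.1415] w 0.05021492354418323
```

Request:
{"method": "jog_arm", "body": {
  "deltas": [
    [[1,-4,5,0,-1,0,50],[0,0,4,0,0,0,50],[0,0,0,0,0,0,40]]
  ]
}}

```text
clock: 4.0
eef_pos: [0.6246, 0.0935, 0.2469]
tool_rot: [0.971, 0.238, 0.0, 0.003]
ft_force: [0.5, -0.7, 1.0]
grip_width: 0.0398
```

```bash
python3 - <<'E'
from h import *
np.set_printoptions(precision=4,suppress=True)
rem([.624,.093,.2455],.472)
E
```

```text
clock 4.0 pos [0.6246 0.0935 0.2469] shift [-0.8  0.2  1.4] turn [0.3 0.  0.5] F [ 0.515  -0.6987  1.0327] w 0.039842346922559856
```

Request:
{"method": "jog_arm", "body": {
  "deltas": [
    [[0,0,1,0,0,0,25],[0,0,0,0,0,0,14],[0,0,0,0,0,0,5],[0,0,0,0,0,0,5],[0,0,0,0,0,0,5]]
  ]
}}

```text
clock: 4.5
eef_pos: [0.6252, 0.0931, 0.2459]
tool_rot: [0.971, 0.238, 0.001, 0.003]
ft_force: [1.0, -1.0, -0.4]
grip_width: 0.0108
```

```bash
python3 - <<'E'
from h import *
np.set_printoptions(precision=4,suppress=True)
rem([.624,.093,.2455],-.377)
print(get_obs()['ft_torque'])
E
```

```text
clock 4.5 pos [0.6252 0.0931 0.2459] shift [-1.1 -0.5  0.4] turn [ 0.4 -0.1 49.1] F [ 1.0242 -0.9642 -0.3686] w 0.010779629098160267
[-0.0006 -0.0547  0.0613]
```

Request:
{"method": "jog_arm", "body": {
  "deltas": [
    [[0,0,0,0,0,5,5],[0,0,0,0,0,6,5],[0,0,0,0,0,6,5],[0,0,0,0,0,6,5],[0,0,0,0,0,6,5]]
  ]
}}

```text
clock: 5.0
eef_pos: [0.625, 0.0921, 0.2462]
tool_rot: [0.997, 0.042, -0.005, -0.067]
ft_force: [0.3, 84.9, -15.3]
grip_width: 0.0108
```

```bash
python3 - <<'E'
from h import *
np.set_printoptions(precision=4,suppress=True)
rem([.6245,.093,.2455],-.377)
print(get_obs()['ft_torque'])
E
```

```text
clock 5.0 pos [0.625  0.0921 0.2462] shift [-0.4 -0.8  0.8] turn [-7.5  2.  26.3] F [  0.3442  84.9208 -15.2974] w 0.010830858829884748
[15.1181 -0.2818 -0.049 ]
```

```bash
python3 - <<'E'
from h import *
np.set_printoptions(precision=4,suppress=True)
o=get_obs();print(o['joint_pos'],o['joint_vel'],o['tau'])
R=Ro.from_quat(o['tool_rot']).as_matrix();print(R)
s=camera('scene')[30:230,200:370,::-1]
cv2.imwrite('pics/c3.png',cv2.resize(s,(510,600),interpolation=cv2.INTER_CUBIC))
E
```

```text
[0.0822 0.5114 0.4335 1.4974 0.1339 3.14  ] [-0.3761  0.0436 -0.0084  0.0338  0.7824  0.0017] [-50.5662 -59.6487  28.3783   2.8601 -22.1728   0.2294]
[[ 0.9965  0.0824 -0.0154]
 [ 0.0837 -0.9876  0.1327]
 [-0.0043 -0.1335 -0.991 ]]
```

View pics/c3.png

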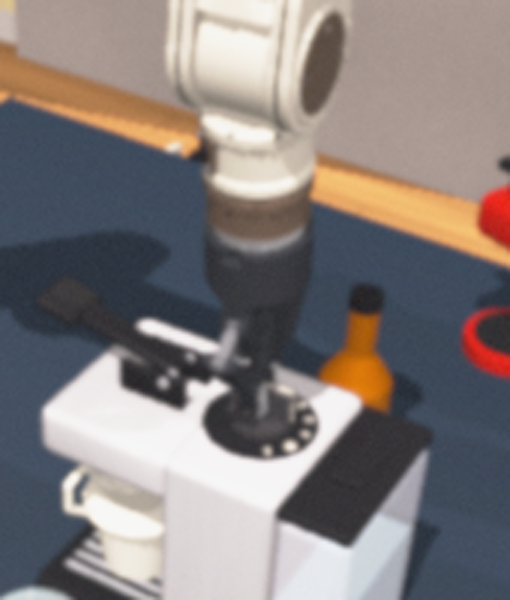

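The picture shows the gripper tilted on the bar at about (260,400). The cause is joint 6 reaching its 3.14 limit. I'll ease off, let go and regrip with the tool half a turn round.

Request:
{"method": "jog_arm", "body": {
  "deltas": [
    [[0,0,0,-4,0,-5,5],[0,0,0,-2,0,-2,5]]
  ]
}}

```text
clock: 5.25
eef_pos: [0.6248, 0.0942, 0.2456]
tool_rot: [0.994, 0.106, 0.001, -0.012]
ft_force: [0.9, -10.1, 0.1]
grip_width: 0.0105
```

```bash
python3 - <<'E'
from h import *
np.set_printoptions(precision=4,suppress=True)
rem([.6245,.093,.2455],.17);o=get_obs();print(o['joint_pos'],o['ft_torque'])
E
```

```text
clock 5.25 pos [0.6248 0.0942 0.2456] shift [-0.6  1.1  0.1] turn [-1.4 -0.2  2.5] F [  0.8648 -10.1031   0.0806] w 0.010450905904502553
[0.1378 0.5076 0.4325 1.4929 0.0245 3.0661] [-2.2618 -0.1797 -0.1293]
```

Request:
{"method": "jog_arm", "body": {
  "deltas": [
    [[0,0,0,-1,0,0,30],[0,0,0,0,0,0,50],[0,0,-15,0,0,0,50],[0,0,-20,0,0,0,50],[0,0,-15,0,0,0,50]]
  ]
}}

```text
clock: 5.75
eef_pos: [0.6221, 0.0963, 0.2937]
tool_rot: [0.994, 0.108, -0.002, -0.005]
ft_force: [0.5, -0.3, -0.1]
grip_width: 0.0501
```

Request:
{"method": "jog_arm", "body": {
  "deltas": [
    [[0,0,0,0,0,-8,50],[0,0,0,0,0,-8,50],[0,0,0,0,0,-8,50],[0,0,0,0,0,-8,50],[0,0,0,0,0,-8,50]]
  ]
}}

```text
clock: 6.25
eef_pos: [0.6233, 0.0959, 0.2983]
tool_rot: [0.892, 0.451, 0.004, -0.008]
ft_force: [0.2, 0.2, -0.1]
grip_width: 0.0498
```

Request:
{"method": "jog_arm", "body": {
  "deltas": [
    [[0,0,0,0,0,-8,50],[0,0,0,0,0,-8,50],[0,0,0,0,0,-8,50],[0,0,0,0,0,-8,50],[0,0,0,0,0,-8,50]]
  ]
}}

```text
clock: 6.75
eef_pos: [0.623, 0.095, 0.2991]
tool_rot: [0.675, 0.738, 0.009, -0.008]
ft_force: [0.2, 0.2, -0.2]
grip_width: 0.0504
```

Request:
{"method": "jog_arm", "body": {
  "deltas": [
    [[0,0,0,0,0,-8,50],[0,0,0,0,0,-8,50],[0,0,0,0,0,-8,50],[0,0,0,0,0,-8,50],[0,0,0,0,0,-8,50]]
  ]
}}

```text
clock: 7.25
eef_pos: [0.6227, 0.0941, 0.2998]
tool_rot: [0.37, 0.929, 0.015, -0.006]
ft_force: [-0.3, 0.4, 0.5]
grip_width: 0.0496
```

Request:
{"method": "jog_arm", "body": {
  "deltas": [
    [[0,0,0,0,0,-8,50],[0,0,0,0,0,-8,50],[0,0,0,0,0,-8,50],[0,0,0,0,0,-8,50],[0,0,0,0,0,-8,50]]
  ]
}}

```text
clock: 7.75
eef_pos: [0.6224, 0.0932, 0.3005]
tool_rot: [0.018, 1.0, 0.02, -0.001]
ft_force: [0.4, -0.0, 0.0]
grip_width: 0.0498
```

```bash
python3 - <<'E'
from h import *
np.set_printoptions(precision=4,suppress=True)
rem([.6245,.093,.2455],.213-np.pi);o=get_obs();print(o['joint_pos'])
E
```

```text
clock 7.75 pos [0.6224 0.0932 0.3005] shift [-2.3 -2.3 55. ] turn [  2.3   0.1 -14.3] F [ 0.4335 -0.0372  0.0188] w 0.049821685658805494
[0.1298 0.5031 0.5653 1.6298 0.0391 0.1659]
```

Request:
{"method": "jog_arm", "body": {
  "deltas": [
    [[-2,0,0,1,0,-7,50],[0,0,10,1,0,-7,50],[0,0,10,0,0,0,50],[0,0,0,0,0,0,50]]
  ]
}}

```text
clock: 8.15
eef_pos: [0.6246, 0.0925, 0.2805]
tool_rot: [-0.106, 0.994, 0.004, 0.001]
ft_force: [0.9, 0.0, 0.5]
grip_width: 0.0503
```

```bash
python3 - <<'E'
from h import *
np.set_printoptions(precision=4,suppress=True)
rem([.6245,.0933,.2455],.213-np.pi)
b=camera('top')[110:250,170:290,::-1]
cv2.imwrite('pics/c4.png',cv2.resize(b,(514,600),interpolation=cv2.INTER_CUBIC))
s=camera('scene')[90:230,210:370,::-1]
cv2.imwrite('pics/c4.png',cv2.resize(s,(680,595),interpolation=cv2.INTER_CUBIC))
E
```

```text
clock 8.15 pos [0.6246 0.0925 0.2805] shift [-0.   0.6 35. ] turn [ 0.5  0.2 -0. ] F [0.8719 0.0417 0.5057] w 0.05027482718658957
```

View pics/c4.png

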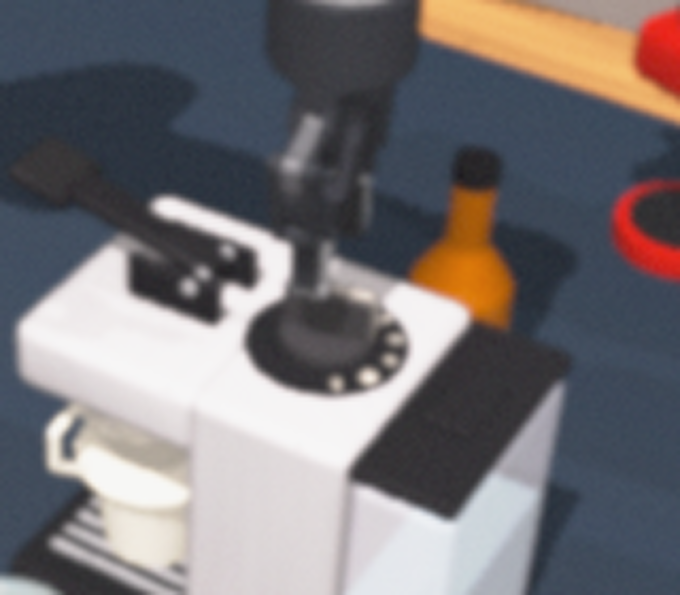

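The dial's pointer end is at about (375,305), the diamond is at (370,377), and the fingers straddle the bar. I go down and grip.

Request:
{"method": "jog_arm", "body": {
  "deltas": [
    [[0,1,12,0,0,0,50],[0,0,12,0,0,0,50],[0,0,8,0,0,0,50],[0,0,3,0,0,0,50],[0,0,0,0,0,0,50]]
  ]
}}

```text
clock: 8.75
eef_pos: [0.6262, 0.0932, 0.2487]
tool_rot: [-0.103, 0.995, 0.005, 0.005]
ft_force: [-0.2, -0.3, 0.1]
grip_width: 0.0497
```

```bash
python3 - <<'E'
from h import *
np.set_printoptions(precision=4,suppress=True)
rem([.6245,.0933,.2455],.213-np.pi)
E
```

```text
clock 8.75 pos [0.6262 0.0932 0.2487] shift [1.6 0.4 3.2] turn [ 0.5  0.6 -0.4] F [-0.214  -0.3139  0.0626] w 0.04974464938694052
```

Request:
{"method": "jog_arm", "body": {
  "deltas": [
    [[1,0,3,0,0,0,30],[0,0,0,0,0,0,14],[0,0,0,0,0,0,5],[0,0,0,0,0,0,5],[0,0,0,0,0,0,5]]
  ]
}}

```text
clock: 9.25
eef_pos: [0.6256, 0.0937, 0.2471]
tool_rot: [-0.103, 0.995, 0.005, 0.006]
ft_force: [-0.7, 0.2, -0.6]
grip_width: 0.0107
```

Request:
{"method": "jog_arm", "body": {
  "deltas": [
    [[0,0,0,0,0,5,5],[0,0,0,0,0,6,5],[0,0,0,0,0,5,5]]
  ]
}}

```text
clock: 9.55
eef_pos: [0.6255, 0.0942, 0.2471]
tool_rot: [0.041, 0.999, 0.006, 0.005]
ft_force: [0.3, 1.4, -0.4]
grip_width: 0.011
```

```bash
python3 - <<'E'
from h import *
np.set_printoptions(precision=4,suppress=True)
rem([.6245,.0933,.2455],-.377-np.pi);print(get_obs()['ft_torque'])
E
```

```text
clock 9.55 pos [0.6255 0.0942 0.2471] shift [ 1.  -1.   1.6] turn [ 0.8  0.4 16.9] F [ 0.3274  1.42   -0.4371] w 0.01097684779188061
[-0.0673 -0.0208  0.0275]
```

Request:
{"method": "jog_arm", "body": {
  "deltas": [
    [[0,0,0,0,0,5,5],[0,0,0,0,0,5,5],[0,0,0,0,0,4,5],[0,0,0,0,0,0,5]]
  ]
}}

```text
clock: 9.95
eef_pos: [0.6256, 0.0947, 0.2471]
tool_rot: [0.167, 0.986, 0.007, 0.004]
ft_force: [0.3, 0.3, -0.9]
grip_width: 0.011
```

```bash
python3 - <<'E'
from h import *
np.set_printoptions(precision=4,suppress=True)
rem([.6245,.0933,.2455],-.377-np.pi);print(get_obs()['ft_torque'])
E
```

```text
clock 9.95 pos [0.6256 0.0947 0.2471] shift [ 0.6 -1.7  1.6] turn [0.8 0.3 2.3] F [ 0.2606  0.3474 -0.9318] w 0.010988041912402793
[-0.1758 -0.0008  0.0069]
```

Request:
{"method": "jog_arm", "body": {
  "deltas": [
    [[0,0,0,0,0,2.5,5],[0,0,0,0,0,0,5],[0,0,0,0,0,0,30],[0,0,0,0,0,0,50],[0,0,-10,0,0,0,50]]
  ]
}}

```text
clock: 10.45
eef_pos: [0.6249, 0.0943, 0.2561]
tool_rot: [0.186, 0.982, 0.006, 0.003]
ft_force: [-0.2, 0.8, 0.6]
grip_width: 0.0501
```

Request:
{"method": "jog_arm", "body": {
  "deltas": [
    [[0,0,-30,0,0,0,50],[0,0,-40,0,0,0,50],[40,0,-20,0,0,0,50],[45,0,0,0,0,0,50],[45,0,0,0,0,0,50]]
  ]
}}

```text
clock: 10.95
eef_pos: [0.5071, 0.1397, 0.3502]
tool_rot: [0.188, 0.982, 0.007, 0.005]
ft_force: [-0.2, -0.2, -0.1]
grip_width: 0.0502
```

```bash
python3 - <<'E'
from h import *
np.set_printoptions(precision=4,suppress=True)
rem([.444,.083,.29],.052-np.pi)
s=camera('scene')[100:220,210:340,::-1];b=camera('top')[120:240,170:300,::-1]
cv2.imwrite('pics/c5.png',np.hstack([cv2.resize(x,(400,370),interpolation=cv2.INTER_CUBIC) for x in(s,b)]))
E
```

```text
clock 10.95 pos [0.5071 0.1397 0.3502] shift [ 38.  -77.   58.8] turn [  0.8   0.6 -24.7] F [-0.2467 -0.163  -0.1245] w 0.05021126208411442
```

View pics/c5.png

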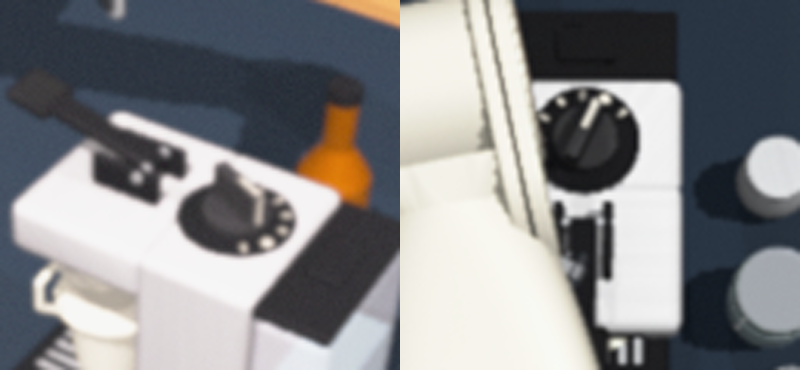

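```bash
python3 - <<'E'
from h import *
np.set_printoptions(precision=4,suppress=True)
rem([.441,.084,.31],.055-np.pi)
im=camera('top');g=im.min(2)[145:170,214:245].astype(int)
w=(g>130).astype(np.uint8);n,l,st,c=cv2.connectedComponentsWithStats(w)
for i in range(1,n):
    if 3<st[i,4]<150:
        p=c[i]+[214,145];ys,xs=np.nonzero(l==i);q=np.c_[xs,ys].astype(float);W=atz('top',p,.25)
        A=[atz('top',a+[214,145],.267)[:2] for a in q];u,s,v=np.linalg.svd(A-np.mean(A,0));d=v[0]*np.sign(v[0][0])
        print(p,st[i,4],W,'pca v',np.arctan2(d[0],d[1])+.053,s[0]/max(s[1],1e-6),'to axis v(z.229)',np.arctan2(*(atz('top',p,.229)[:2]-[.6249,.0940]))+.053)
E
```

```text
clock 11.05 pos [0.5028 0.1406 0.3512] shift [ 37.  -75.8  40. ] turn [  0.8   0.4 -24.6] F [ 0.3106 -1.2097  1.029 ] w 0.05033798558507187
```

Request:
{"method": "jog_arm", "body": {
  "deltas": [
    [[15,-25,10,0,0,-7,0],[15,-25,10,0,0,-7,0],[5,-15,10,0,0,-7,0],[0,0,0,0,0,-3,0],[0,0,0,0,0,0,0]]
  ]
}}

```text
clock: 11.6
eef_pos: [0.4595, 0.0852, 0.3222]
tool_rot: [-0.03, 0.999, 0.006, 0.011]
ft_force: [0.3, -0.3, -0.5]
grip_width: -0.0
```

```bash
python3 - <<'E'
from h import *
np.set_printoptions(precision=4,suppress=True)
rem([.441,.084,.29],.055-np.pi)
E
```

```text
clock 11.6 pos [0.4595 0.0852 0.3222] shift [19.2 -0.4 31.8] turn [0.6 1.3 0.3] F [ 0.3347 -0.2735 -0.515 ] w -2.604463638770097e-05
```

Request:
{"method": "jog_arm", "body": {
  "deltas": [
    [[19,0,10,0,1,0,0],[0,0,8,0,0,0,0],[0,0,0,0,0,0,0]]
  ]
}}

```text
clock: 11.9
eef_pos: [0.4446, 0.0836, 0.3048]
tool_rot: [-0.028, 1.0, 0.005, 0.004]
ft_force: [0.0, 0.2, -0.3]
grip_width: 0.0006
```

```bash
python3 - <<'E'
from h import *
np.set_printoptions(precision=4,suppress=True)
rem([.441,.084,.285],.055-np.pi)
out=[]
for n,(u,v) in (('scene',(255,130)),('top',(200,130))):
    k=8;im=cv2.resize(camera(n)[v:v+60,u:u+50,::-1],(400,480),interpolation=cv2.INTER_CUBIC)
    for a,col in((1.84,(0,0,255)),(2.0,(0,255,0)),(2.16,(255,0,0))):
        y=np.pi/2-a+.055;d=np.array([np.cos(y),np.sin(y)])
        for r in(.008,.026):
            p=(proj(n,[.6249+r*d[0],.0942+r*d[1],.267])-[u,v]+.5)*k;cv2.circle(im,tuple(int(q) for q in p),3,col,-1)
    out.append(im)
cv2.imwrite('pics/c6.png',np.hstack(out))
E
```

```text
clock 11.9 pos [0.4446 0.0836 0.3048] shift [ 3.8  0.3 19.8] turn [0.6 0.5 0.1] F [ 0.0173  0.1996 -0.2773] w 0.0005614149738427324
```

View pics/c6.png

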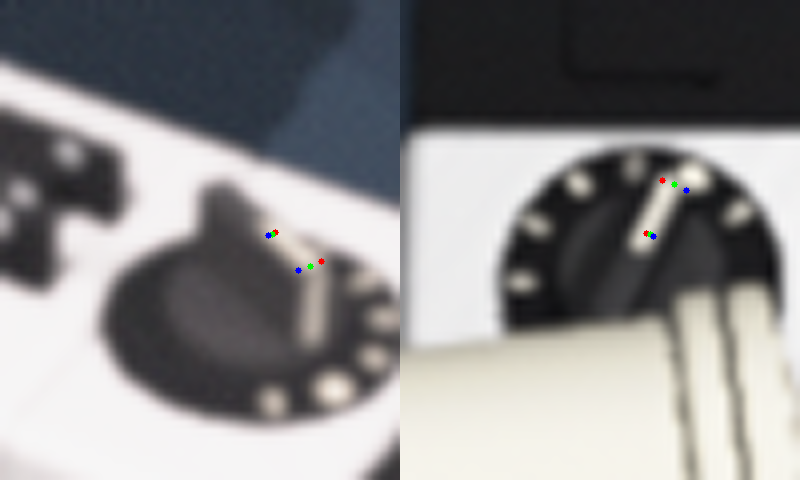

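The marks (1.84 red, 2.0 green, 2.16 blue) show the pointer running from (640,248) to (672,180), which is 25° in the image and matches v = 2.0. It points at the diamond at (692,175). The dial is set and free, so now the paddle.

Request:
{"method": "jog_arm", "body": {
  "deltas": [
    [[4,0,8,0,0,0,0],[0,0,6,0,0,0,0],[0,0,3,0,0,0,0],[0,0,0,0,0,0,0]]
  ]
}}

```text
clock: 12.4
eef_pos: [0.4422, 0.0842, 0.2875]
tool_rot: [-0.028, 1.0, 0.006, 0.006]
ft_force: [0.2, -0.1, -0.0]
grip_width: -0.0
```

Request:
{"method": "jog_arm", "body": {
  "deltas": [
    [[0,0,4,0,0,0,0],[0,0,3,0,0,0,0],[0,0,3,0,0,0,0]]
  ]
}}

```text
clock: 12.7
eef_pos: [0.4423, 0.0844, 0.2784]
tool_rot: [-0.028, 1.0, 0.006, 0.006]
ft_force: [-2.5, -2.2, 4.0]
grip_width: 0.0002
```

Request:
{"method": "jog_arm", "body": {
  "deltas": [
    [[0,0,4,0,0,0,0],[0,0,4,0,0,0,0],[0,0,4,0,0,0,0]]
  ]
}}

```text
clock: 13.0
eef_pos: [0.4416, 0.0845, 0.2674]
tool_rot: [-0.028, 1.0, 0.006, 0.007]
ft_force: [-2.7, 0.3, 6.0]
grip_width: 0.0002
```

Request:
{"method": "jog_arm", "body": {
  "deltas": [
    [[0,0,4,0,0,0,0],[0,0,0,0,0,0,0]]
  ]
}}

```text
clock: 13.2
eef_pos: [0.4411, 0.0844, 0.2639]
tool_rot: [-0.028, 1.0, 0.006, 0.007]
ft_force: [-1.8, -0.3, 5.6]
grip_width: 0.0002
```

Request:
{"method": "jog_arm", "body": {
  "deltas": [
    [[0,0,4,0,0,0,0],[0,0,2,0,0,0,0],[0,0,0.3,0,0,0,0],[0,0,0.3,0,0,0,0]]
  ]
}}

```text
clock: 13.6
eef_pos: [0.4409, 0.0844, 0.2597]
tool_rot: [-0.028, 1.0, 0.006, 0.008]
ft_force: [-2.8, -0.4, 6.3]
grip_width: 0.0002
```

```bash
python3 - <<'E'
from h import *
np.set_printoptions(precision=4,suppress=True)
rem([.440,.084,.258],.055-np.pi)
out=[]
for n,(u,v,w,h) in (('scene',(195,105,85,60)),):
    im=cv2.resize(camera(n)[v:v+h,u:u+w,::-1],(765,540),interpolation=cv2.INTER_CUBIC)
    x=np.array([np.cos(.055),np.sin(.055)]);y=np.array([-x[1],x[0]]);O=np.array([.6249,.0942])-.045*x
    for a,col in((.16,(0,0,255)),(.22,(0,255,0)),(.28,(255,0,0))):
        b=.22-a
        for r,l in((.131,.022),(.131,-.022),(.089,.022),(.089,-.022)):
            q=O-x*(.030+r*np.cos(b)-.006*np.sin(b))+y*l;z=.252+r*np.sin(b)+.006*np.cos(b)
            p=(proj(n,[*q,z])-[u,v]+.5)*9;cv2.circle(im,tuple(int(t) for t in p),3,col,-1)
cv2.imwrite('pics/c7.png',im)
E
```

```text
clock 13.6 pos [0.4409 0.0844 0.2597] shift [ 0.9 -0.4  1.7] turn [0.7 1.  0.1] F [-2.8046 -0.4043  6.3425] w 0.00015028257140760175
```

View pics/c7.png

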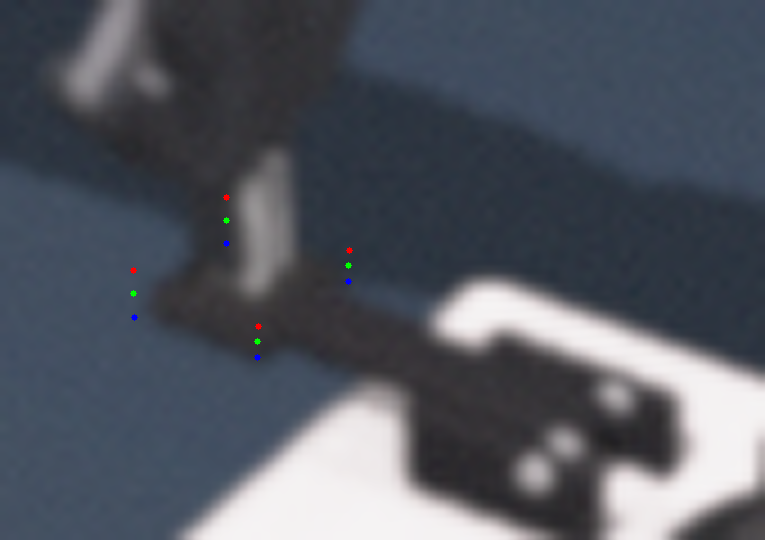

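The paddle's left corner (155,295) and front edge lie near the green (level) marks, and the arm is flush with the cheeks. I nudge 1 mm and hold.

Request:
{"method": "jog_arm", "body": {
  "deltas": [
    [[0,0,1.5,0,0,0,0],[0,0,0,0,0,0,0],[0,0,0,0,0,0,0],[0,0,0,0,0,0,0],[0,0,0,0,0,0,0]]
  ]
}}

```text
clock: 14.15
eef_pos: [0.4411, 0.0844, 0.2619]
tool_rot: [-0.028, 1.0, 0.007, 0.011]
ft_force: [-2.5, 0.0, 6.1]
grip_width: -0.0
```

Request:
{"method": "jog_arm", "body": {
  "deltas": [
    [[0,0,0,0,0,0,0],[0,0,0,0,0,0,0],[0,0,0,0,0,0,0],[0,0,0,0,0,0,0],[0,0,0,0,0,0,0]]
  ]
}}

```text
clock: 14.65
eef_pos: [0.4414, 0.0844, 0.2654]
tool_rot: [-0.028, 0.999, 0.007, 0.014]
ft_force: [-2.5, -0.3, 5.4]
grip_width: -0.0001
```

Request:
{"method": "jog_arm", "body": {
  "deltas": [
    [[0,0,3,0,0.3,0,0],[0,0,3,0,0.3,0,0],[0,0,2.5,0,0.3,0,0],[0,0,1.5,0,0.2,0,0],[0,0,0.8,0,0.1,0,0]]
  ]
}}

```text
clock: 15.15
eef_pos: [0.4408, 0.0844, 0.258]
tool_rot: [-0.028, 1.0, 0.007, 0.005]
ft_force: [-3.0, -0.5, 6.5]
grip_width: -0.0002
```

Request:
{"method": "jog_arm", "body": {
  "deltas": [
    [[0,0,0.8,0,0.1,0,0],[0,0,0.8,0,0.1,0,0],[0,0,0.8,0,0.1,0,0],[0,0,0.8,0,0.1,0,0],[0,0,0.8,0,0.1,0,0]]
  ]
}}

```text
clock: 15.65
eef_pos: [0.4408, 0.0844, 0.2578]
tool_rot: [-0.028, 1.0, 0.007, 0.003]
ft_force: [-2.2, -0.9, 6.4]
grip_width: -0.0001
```

Request:
{"method": "jog_arm", "body": {
  "deltas": [
    [[0,0,0.8,0,0.05,0,0],[0,0,0.8,0,0.05,0,0],[0,0,0.8,0,0.05,0,0],[0,0,0.8,0,0.05,0,0],[0,0,0.8,0,0.05,0,0]]
  ]
}}

```text
clock: 16.15
eef_pos: [0.4408, 0.0844, 0.2577]
tool_rot: [-0.028, 1.0, 0.007, 0.003]
ft_force: [-3.2, -0.3, 7.0]
grip_width: -0.0004
```

Request:
{"method": "jog_arm", "body": {
  "deltas": [
    [[0,0,0.8,0,0.05,0,0],[0,0,0.8,0,0.05,0,0],[0,0,0.8,0,0.05,0,0],[0,0,0.8,0,0.05,0,0],[0,0,0.8,0,0.05,0,0]]
  ]
}}

```text
clock: 16.65
eef_pos: [0.4408, 0.0844, 0.2577]
tool_rot: [-0.028, 1.0, 0.008, 0.004]
ft_force: [-3.4, -1.2, 6.3]
grip_width: 0.0002
```

Request:
{"method": "jog_arm", "body": {
  "deltas": [
    [[0,0,0.8,0,0.05,0,0],[0,0,0.8,0,0.05,0,0],[0,0,0.8,0,0.05,0,0],[0,0,0.8,0,0.05,0,0],[0,0,0.8,0,0.05,0,0]]
  ]
}}

```text
clock: 17.15
eef_pos: [0.4408, 0.0844, 0.2577]
tool_rot: [-0.028, 1.0, 0.008, 0.004]
ft_force: [-2.0, -0.6, 7.0]
grip_width: 0.0005
```

Request:
{"method": "jog_arm", "body": {
  "deltas": [
    [[0,0,0.8,0,0.05,0,0],[0,0,0.8,0,0.05,0,0],[0,0,0.8,0,0.05,0,0],[0,0,0.8,0,0.05,0,0],[0,0,0.8,0,0.05,0,0]]
  ]
}}

```text
clock: 17.65
eef_pos: [0.4408, 0.0844, 0.2577]
tool_rot: [-0.028, 1.0, 0.008, 0.005]
ft_force: [-2.4, -0.3, 6.9]
grip_width: 0.0
```

Request:
{"method": "jog_arm", "body": {
  "deltas": [
    [[0,0,0.8,0,0.05,0,0],[0,0,0.8,0,0.05,0,0],[0,0,0.8,0,0.05,0,0],[0,0,0.8,0,0.05,0,0],[0,0,0.8,0,0.05,0,0]]
  ]
}}

```text
clock: 18.15
eef_pos: [0.4408, 0.0844, 0.2576]
tool_rot: [-0.028, 1.0, 0.009, 0.005]
ft_force: [-2.7, -0.7, 7.5]
grip_width: 0.0001
```

Request:
{"method": "jog_arm", "body": {
  "deltas": [
    [[0,0,0.8,0,0.05,0,0],[0,0,0.8,0,0.05,0,0],[0,0,0.8,0,0.05,0,0],[0,0,0.8,0,0.05,0,0],[0,0,0.8,0,0.05,0,0]]
  ]
}}

```text
clock: 18.65
eef_pos: [0.4408, 0.0844, 0.2576]
tool_rot: [-0.028, 1.0, 0.009, 0.006]
ft_force: [-2.6, -0.6, 7.5]
grip_width: -0.0002
```

```bash
python3 - <<'E'
from h import *
np.set_printoptions(precision=4,suppress=True)
for i in range(6):
    s=camera('scene');rem([.440,.084,.258],.055-np.pi)
b=camera('top')
cv2.imwrite('pics/c8.png',np.hstack([cv2.resize(s[95:235,195:325,::-1],(400,430),interpolation=cv2.INTER_CUBIC),cv2.resize(b[120:260,170:300,::-1],(400,430),interpolation=cv2.INTER_CUBIC)]))
E
```

```text
clock 18.7 pos [0.4408 0.0844 0.2576] shift [ 0.8 -0.4 -0.5] turn [1.  0.7 0. ] F [-2.357  -0.5745  7.1852] w -0.0003594432254172018
clock 18.75 pos [0.4408 0.0844 0.2576] shift [ 0.8 -0.3 -0.5] turn [1.  0.7 0. ] F [-2.9299 -0.9209  7.389 ] w 0.00022870226876745505
clock 18.8 pos [0.4408 0.0844 0.2576] shift [ 0.8 -0.3 -0.4] turn [1.  0.7 0. ] F [-2.4751  0.1272  7.1105] w -0.00016508806158491976
clock 18.85 pos [0.4408 0.0844 0.2576] shift [ 0.8 -0.4 -0.4] turn [1.  0.7 0. ] F [-2.4811  0.1735  6.2314] w -0.0001345596083122755
clock 18.9 pos [0.4408 0.0844 0.2576] shift [ 0.8 -0.4 -0.4] turn [1.  0.7 0. ] F [-1.7271  0.1718  7.2569] w -4.264888785149113e-05
clock 18.95 pos [0.4408 0.0844 0.2576] shift [ 0.8 -0.3 -0.5] turn [1.  0.7 0. ] F [-3.5101 -0.5889  7.2573] w -0.00014417284297529924
```

View pics/c8.png

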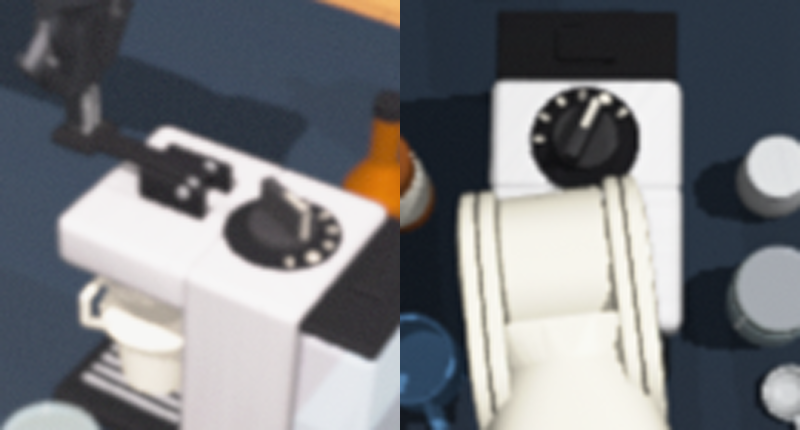

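The lever is flush with the cheeks (180,165), and the dial pointer at (600,100) stands at the diamond. The cup and dripper at (145,320) are unmoved. The hold has lasted over 3.5 s and is steady at about 7 N, so I hand it in.

```bash
python3 -c "
from workcell import *
print(job_done())"
```

```text
the job is handed in; nothing more can be done
None
```

I turned the dial to the diamond, released it, then pressed the paddle down to level and handed the job in still holding it there. No verdict was reported.

**What went wrong:** On the first grip of the dial, joint 6 ran into its 3.14 rad limit. The tool tilted about 7.5° and the wrist force reached about 85 N, below the 120 N limit. I eased off, let go, regripped with the tool half a turn round, and finished the turn with low forces. A hold with no downward compensation later drifted up by about 6 mm to a fingertip height of 265 mm, so I pushed it back down before the counted hold.

**Last checks:**
- **Dial:** the tool's angle when it let go gives about 2.00 rad, and the picture shows the pointer at the diamond (25° in the image, as expected for 2.0).
- **Tap:** the fingertips are steady at 257.6 mm (level is 258 mm) with about 7 N upward force. They held this for over 3.5 s before hand-in. The lever is flush with the cheeks in the picture.
- **Cup and dripper:** they look unmoved in the last picture; I did not measure their positions.
- **Other objects:** the jar, jug and part of the bottle and mug look undisturbed in the last picture. I did not check the spoon.
- **Small disagreement:** in the lever check picture, the paddle's corners lay about 2 to 3 mm off my projected marks. That is about the camera calibration's accuracy.

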